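Take an air reading on the mortar air meter

ROBOT

A 6-joint arm with a two-finger parallel gripper is mounted at the origin on the work surface. World frame = base frame: x ahead of the robot, y to its left, z up, the work surface at z = 0. Lengths are in m, angles in rad, forces in N, time in s.
With the tool pointing down it reaches from about 0.35 to 0.975 m from the base axis. Payload 17.4 kg.
Tool frame: the origin (TCP) lies on the centre line of the jaws, within the pads' length; the fingertips stand 25 mm ahead of it and the grasp point (between the pads) lies 6 mm ahead of it (r.tip_extent is the distance from the TCP to the fingertips, in m); z points along the fingers, y is the line along which they close (so a half turn about z gives the same grasp; the last joint's range is limited). The gripper opens to 85 mm and grips with 20 to 120 N. Pads are 22 mm wide; open, the fingers measure 114 mm over their backs; the gripper's body (76 mm by 85 mm) begins 54 mm behind the grasp point. The pads swing forward as they close: fully open they stand 13 mm farther back than shut.
Start: joints at [-1.205, 0.116, 1.442, -0, 1.584, -0.038], TCP at [0.265, -0.621, 0.256] pointing down, gripper open.
Joint ranges: [-2.83, 2.83], [-0.83, 2.19], [0.07, 2.5], [-1.14, 4.28], [0.01, 3], [-2.97, 2.97]. Speed limits (rad/s): [1.89, 1.89, 2.22, 3.14, 3.14, 3.14].

INTERFACE

Orientations are given as a unit quaternion [w, x, y, z].
In Python, from workcell import r gives the robot as it stands.
- The arm moves only by the shell command python3 -m creep 'ROWS' [FORCE]. ROWS is JSON, a list of rows, each a list of 7 numbers: the finger opening in mm, from 0 to 85.4, then the shift along the tool's x, y, z in mm, then the turn, a rotation vector about the tool's x, y, z in rad. A call has exactly 5 rows; each row is the pose to reach, as a shift and turn from the pose commanded when the call began, along the tool's axes at that moment; what a row does not reach only later rows make up. A row lasts 1/8 s, in which the tool goes at most 62.5 mm and 10.7 degrees, less where a joint would pass 70% of its speed; a pose out of reach is approached as far as the arm can. A call with a gripper value outside its range is refused whole. The fingers move at their own pace and stop on an object; FORCE is the grip in N (left out, the last holds). Time passes only in rows, so rows that repeat a pose let the fingers close, or fill a call up. It gives the time, the measured TCP pose, the force, the opening and the grip force at its end, in the units of the state.
- r.observe(): the state, without advancing time (a new reading comes with each control period).
- r.read_camera(name): name is "scene" or "side" or "wrist"; returns a dict with "pixels" (384x512x3 uint8, blue, green, red), "fx", "fy", "cx", "cy" (pixels), "R" (3x3) and "t" (3): a world point X has camera coordinates R X + t. Camera axes: x right, y down, z forward; pixel columns grow to the right and rows downward; lengths in m; the calibration is good to about 2 mm. A picture is of the moment at which its call begins. There is no depth.
- r.sign_off(): hands the job in; it is judged then, once.
The state is a dict: "time_s": time; "joint_pos": joint angles; "joint_velocities": joint speeds; "joint_efforts": joint torques, N m; "tool_pos": TCP position; "tool_rot": TCP orientation; "contact_force": force on the tool from outside, world axes, zero at the start; "torque": the same for the moment, N m; "grip_width": finger opening in m; "gripper_force": force on a finger pad.
Only numpy, scipy, OpenCV 4.12 (cv2) and the standard library are available. Lean on these libraries where they do the work, as an engineer would, in place of code of your own. Each camera call takes 0.05 s, during which the arm holds its last target. There are 200 camera calls.

TASK

With the fingertips alone and a light hand, take the pumped-up air meter to its reading: press the yellow correction button fully home and let it rise, which brings the needle back to the red mark, then tap the gauge glass lightly. Next press the green test button fully home and let it rise, and tap the glass lightly again to settle the needle. Leave the red pump knob, the meter's place on the bench and the things around it alone, and pick nothing up.

Things in the scene. Friction and masses are not known exactly. Their poses are not given: they have to be found in the camera images.
- meter: mortar air meter loose on the bench, 5 kg: grey pot, beige head, 190 mm across, flat head top 140 mm up. Origin: centre of underside; x to its back, y to its left, z up; its front faces the robot within 0.6 rad. In its axes (mm): yellow button (-50, 38), green (-50, -38), glass centre (28, 0), pump knob (28, 86). Brass petcocks reach 140 mm out, below 150 mm. Highest: gauge's back rim, 227 mm
- correction_top (a point): centre of the top of the yellow correction button, a round cap 25 mm across, 170 mm above the bench, 30 mm above the head. Goes straight down 6 mm to a hard stop, at 1.5 N to start and 4 N fully home, and springs back up; over 35 N anywhere on the meter is too rough
- test_top (a point): centre of the top of the green test button, same size, height, travel and spring as the yellow one, 76 mm to its right
- correction (a joint): travel of the yellow button, m: 0 up, 0.006 fully home
- test (a joint): travel of the green button, m: 0 up, 0.006 fully home
- glass: clear window of the round gauge, 90 mm across in a black rubber bezel of 108 mm. Origin: centre of its outer face, 204 mm up; z axis straight out of the face, which leans 24 degrees from level towards the meter's front. May be touched from straight above. It gives 1 mm for every 2 N, up to 4 mm; a tap of 2 to 8 N is right, over 20 N harms the gauge
- needle (a joint): gauge needle, rad: starts at 0.03 to 0.27 (pumped too high), 0.75 is the red mark, 1.65 the reading. It turns as a button nears its home stop (yellow: to the mark; green: to the reading), stays where it is left and never goes back, so pressing green before yellow spoils the run
- pump_top (a point): centre of the top of the red pump knob, 30 mm across, 218 mm above the bench on the meter's left; it goes down easily and must not be pushed
- bottle: white jar with a red lid standing on the bench, 66 mm across, 150 mm tall, loose; origin at the centre of its underside
- cup: blue cup standing on the bench, 80 mm across, 95 mm tall, loose; origin at the centre of its underside
- mallet: rubber mallet lying on the bench, 240 mm long, 50 mm high, handle along its x axis with the black head at +x; origin on the bench, 110 mm from the handle end

How it is judged:
By the outcome, as a careful person would: the job done as asked, in the order asked, and still so for the second after the job is handed in, with the robot touching nothing.
It also fails if it takes over 54 s, if anything falls off the work surface, if the arm or the gripper's body presses on something with over 40 N, if the wrist force passes 120 N, or if a joint passes its speed limit or range.

## Working session

There is one attempt and no reset: what is moved stays moved. The work goes in short steps, Python scripts to look and compute and a shell command to move; the robot and the scene stay as the last step left them, time stands still between calls to the robot, and variables do not carry over. Pictures are saved under pics/ and viewed, at most 10 in all, crops included, and the job is handed in when it is done.

```bash
mkdir -p pics; ls; python3 - <<'E'
from workcell import r
import cv2,numpy as np
a=[r.read_camera(n) for n in("scene","side")]
for n,c in zip(("scene","side"),a): cv2.imwrite(f"pics/{n}0.png",c["pixels"]); print(c["fx"],c["cx"],c["cy"],np.round(c["R"],3).tolist(),c["t"])
o=r.observe(); print(o["time_s"],o["tool_pos"],o["tool_rot"],o["contact_force"],o["grip_width"])
E
```

```text
pics
392.0753189421063 259.18260431343015 190.08365597823354 [[0.296, 0.955, -0.017], [0.685, -0.225, -0.693], [-0.666, 0.193, -0.721]] [-0.1938939  -0.26825206  1.49973468]
347.5463769937991 259.48550286295733 190.29509341764262 [[-0.995, -0.101, -0.007], [-0.073, 0.766, -0.638], [0.07, -0.634, -0.77]] [0.56219542 0.11942468 0.88844461]
0.1 [ 0.26516367 -0.62056646  0.25562284] [-5.30896368e-04  9.79686613e-01  2.00533911e-01 -9.71643638e-05] [-0.61298191  0.76505585 -0.29404115] 0.08523429549633743
```

View pics/scene0.png

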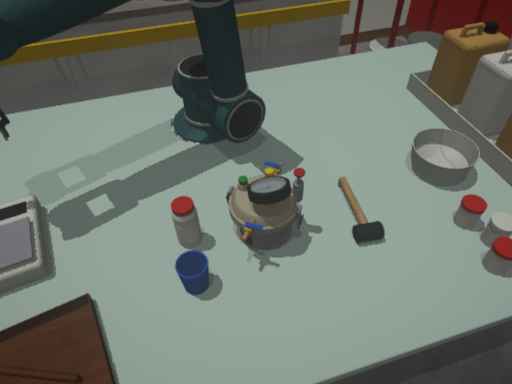

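View pics/side0.png

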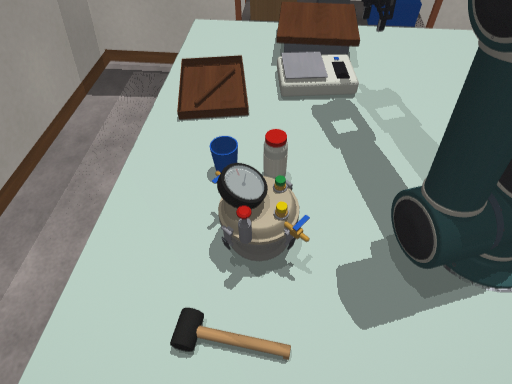

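The scene picture shows the meter with green (243,181), yellow (269,173) and the red knob (299,173). In the side picture they are at green (280,181), yellow (282,208) and red (244,212). I'll refine these by colour and fit the pose.

```bash
cat > fit.py <<'E'
from workcell import r
import cv2,numpy as np
from scipy.optimize import least_squares
P={"y":(-.050,.038,.168),"g":(-.050,-.038,.168),"p":(.028,.086,.216)}
def hsvmask(c,k):
    h=cv2.cvtColor(c["pixels"],cv2.COLOR_BGR2HSV); H,S,V=cv2.split(h)
    if k=="y": m=(H>22)&(H<34)&(S>150)&(V>120)
    if k=="g": m=(H>45)&(H<80)&(S>130)&(V>50)
    if k=="p": m=((H<6)|(H>174))&(S>150)&(V>80)
    return m.astype(np.uint8)
def near(c,k,uv,R=14):
    n,l,s,cen=cv2.connectedComponentsWithStats(hsvmask(c,k))
    best=[(np.hypot(*(cen[i]-uv)),i) for i in range(1,n) if s[i,4]>8]
    if not best or min(best)[0]>R: return None
    i=min(best)[1]; return cen[i],s[i,4],s[i,:4]
def proj(c,X):
    q=c["R"]@np.array(X)+c["t"]; return np.array([c["fx"]*q[0]/q[2]+c["cx"],c["fy"]*q[1]/q[2]+c["cy"]])
def world(p,X):
    x,y,a=p; return np.array([x+np.cos(a)*X[0]-np.sin(a)*X[1],y+np.sin(a)*X[0]+np.cos(a)*X[1],X[2]])
E
python3 - <<'E'
from fit import *
print(r.tip_extent)
seed={"scene":{"g":(243,181),"y":(269,173),"p":(299,173)},"side":{"g":(280,181),"y":(282,208),"p":(244,212)}}
ob=[]
for n in seed:
    c=r.read_camera(n)
    for k in seed[n]:
        f=near(c,k,seed[n][k]); print(n,k,f)
        if f: ob.append((c,k,f[0]))
F=lambda p:np.concatenate([proj(c,world(p,P[k]))-uv for c,k,uv in ob])
s=least_squares(F,[.5,0,0],loss="soft_l1"); print(s.x,F(s.x).reshape(-1,2).round(1).tolist())
for k in P: print(k,world(s.x,P[k]).round(4))
print("glass",world(s.x,(.028,0,.204)).round(4))
E
```

```text
0.025
scene g (array([242.47368421, 178.71052632]), np.int32(38), array([239, 176,   8,   6], dtype=int32))
scene y (array([269. , 170.5]), np.int32(44), array([265, 168,   9,   6], dtype=int32))
scene p (array([298.65079365, 171.73015873]), np.int32(63), array([294, 168,  10,   8], dtype=int32))
side g (array([279.78205128, 179.98717949]), np.int32(78), array([275, 176,  10,  10], dtype=int32))
side y (array([281.35365854, 205.59756098]), np.int32(82), array([276, 201,  11,  10], dtype=int32))
side p (array([243.35802469, 211.43209877]), np.int32(162), array([236, 205,  15,  14], dtype=int32))
[0.5629966  0.04318241 0.10107951] [[0.3, -0.2], [0.1, -0.1], [0.6, -1.1], [0.1, -0.8], [-0.2, 0.1], [-0.1, -0.8]]
y [0.5094 0.0759 0.168 ]
g [5.171e-01 3.000e-04 1.680e-01]
p [0.5822 0.1316 0.216 ]
glass [0.5909 0.046  0.204 ]
```

The fit agrees to about 1 px. Moving over yellow with the fingers closing.

```bash
cat > go.py <<'E'
import sys,numpy as np
from workcell import r
from scipy.spatial.transform import Rotation as Rn
o=r.observe(); R=Rn.from_quat(o["tool_rot"],scalar_first=True)
t=np.array([float(v) for v in sys.argv[1:4]])
print("t",round(o["time_s"],2),"pos",np.round(o["tool_pos"],4),"F",np.round(o["contact_force"],2),"w",round(o["grip_width"],4))
print("shift mm",(R.inv().apply(t-o["tool_pos"])*1e3).round(1))
c,s=np.cos(.101),np.sin(.101)
T=Rn.from_matrix(np.array([[c,s,0],[s,-c,0],[0,0,-1]]))
print("turn",(R.inv()*T).as_rotvec().round(3))
E
python3 -m creep '[[0,35,-40,-6,0,0,0.06],[0,75,-84,-12,0,0,0.12],[0,115,-128,-18,0,0,0.18],[0,155,-170,-19,0,0,0.24],[0,195,-214,-19,0,0,0.3]]' 20; python3 go.py .5094 .0759 .275
```

```text
time_s: 0.82
tool_pos: [0.3607, -0.3456, 0.2754]
tool_rot: [0.0, 0.999, 0.051, 0.0]
contact_force: [1.7, -0.4, 0.5]
grip_width: 0.0002
gripper_force: 0.0
t 0.82 pos [ 0.3607 -0.3456  0.2754] F [ 1.69 -0.38  0.47] w 0.0002
shift mm [ 1.906e+02 -4.043e+02  3.000e-01]
turn [ 0. -0.  0.]
```

```bash
python3 -m creep '[[0,24,-50,0,0,0,0],[0,48,-101,0,0,0,0],[0,72,-152,0,0,0,0],[0,96,-203,0,0,0,0],[0,120,-254,0,0,0,0]]' >/dev/null;  python3 -m creep '[[0,24,-50,0,0,0,0],[0,48,-100,0,0,0,0],[0,71,-150,0,0,0,0],[0,71,-150,0,0,0,0],[0,71,-150,0,0,0,0]]' >/dev/null; python3 go.py .5094 .0759 .200
python3 - <<'E'
from fit import *
a=[r.read_camera(n)["pixels"] for n in("wrist","side")]
a[1]=cv2.resize(a[1][120:312,150:406],(512,384))
cv2.imwrite("pics/w1.png",cv2.resize(np.hstack(a),(800,300)))
E
```

```text
t 2.08 pos [0.5084 0.0741 0.2751] F [ 0.81 -0.96 -0.32] w 0.0003
shift mm [ 1.2 -1.7 75.1]
turn [0.    0.    0.003]
```

View pics/w1.png

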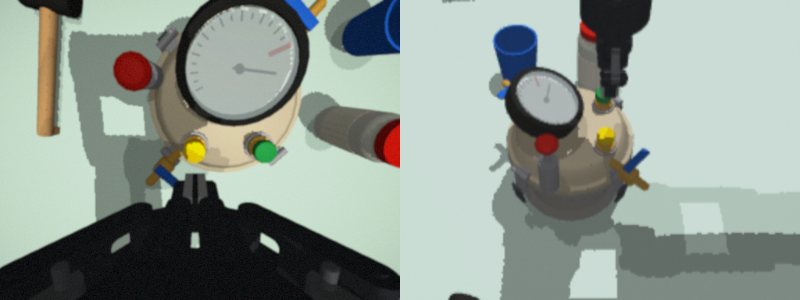

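The wrist view (left) has the tips at (195,180), yellow at (195,150) and green at (264,151). The side view (right) shows the tool high over the meter. I'll measure the second and last time with the wrist camera, then descend.

```bash
python3 - <<'E'
from fit import *
c=r.read_camera("wrist"); p=(.563,.0432,.1011)
for k in P:
    e=proj(c,world(p,P[k])); f=near(c,k,e,25)
    if not f: print(k,e,None); continue
    d=c["R"].T@np.array([(f[0][0]-c["cx"])/c["fx"],(f[0][1]-c["cy"])/c["fy"],1]); C=-c["R"].T@c["t"]
    z=P[k][2]; print(k,e.round(1),f[0].round(1),f[1:],"at z",(C+d*(z-C[2])/d[2]).round(4), "model",world(p,P[k]).round(4))
E
```

```text
y [246.2 193.4] [248.2 193.5] (np.int32(611), array([234, 180,  28,  28], dtype=int32)) at z [0.5095 0.0743 0.168 ] model [0.5094 0.076  0.168 ]
g [337.8 193.6] [337.4 193. ] (np.int32(652), array([323, 179,  31,  28], dtype=int32)) at z [0.5176 0.0008 0.168 ] model [5.171e-01 3.000e-04 1.680e-01]
p [164.4  89. ] [168.   90.7] (np.int32(1860), array([144,  66,  49,  50], dtype=int32)) at z [0.5815 0.1294 0.216 ] model [0.5822 0.1316 0.216 ]
```

```bash
python3 -m creep '[[0,1,-2,15,0,0,0],[0,1,-2,30,0,0,0],[0,1,-2,45,0,0,0],[0,1,-2,60,0,0,0],[0,1,-2,66,0,0,0]]' >/dev/null; python3 go.py .5094 .0759 .195
```

```text
t 2.85 pos [0.509  0.0764 0.2079] F [0.07 0.8  0.14] w -0.0003
shift mm [ 0.3  0.5 12.9]
turn [-0.     0.001  0.003]
```

```bash
python3 -m creep '[[0,0,1,5,0,0,0],[0,0,1,10,0,0,0],[0,0,1,13,0,0,0],[0,0,1,15,0,0,0],[0,0,1,16,0,0,0]]' ; python3 -m creep '[[0,0,0,1,0,0,0],[0,0,0,1.5,0,0,0],[0,0,0,2,0,0,0],[0,0,0,2,0,0,0],[0,0,0,2,0,0,0]]'
```

```text
time_s: 3.48
tool_pos: [0.5095, 0.0754, 0.1935]
tool_rot: [0.0, 0.999, 0.052, 0.0]
contact_force: [-1.2, 0.2, 2.5]
grip_width: 0.0003
gripper_force: 1.0
time_s: 4.1
tool_pos: [0.5095, 0.0754, 0.1914]
tool_rot: [-0.0, 0.999, 0.052, 0.0]
contact_force: [-1.1, 0.5, 2.7]
grip_width: 0.0001
gripper_force: 1.4
```

```bash
python3 -m creep '[[0,0,0,0.5,0,0,0],[0,0,0,1,0,0,0],[0,0,0,1.5,0,0,0],[0,0,0,2,0,0,0],[0,0,0,2,0,0,0]]' |grep -E 'pos|contact'; python3 -m creep '[[0,0,0,0.3,0,0,0],[0,0,0,0.6,0,0,0],[0,0,0,0.8,0,0,0],[0,0,0,0.8,0,0,0],[0,0,0,0.8,0,0,0]]'|grep -E 'pos|contact'
```

```text
tool_pos: [0.5095, 0.0754, 0.1893]
contact_force: [-0.1, -0.8, 4.2]
tool_pos: [0.5095, 0.0754, 0.189]
contact_force: [-1.7, -0.1, 8.0]
```

```bash
python3 -m creep '[[0,0,0,0.3,0,0,0],[0,0,0,0.5,0,0,0],[0,0,0,0.5,0,0,0],[0,0,0,0.5,0,0,0],[0,0,0,0.5,0,0,0]]' |grep -E 'pos|contact'; python3 -m creep '[[0,0,0,-3,0,0,0],[0,0,0,-8,0,0,0],[0,0,0,-15,0,0,0],[0,0,0,-30,0,0,0],[0,0,0,-50,0,0,0]]'|grep -E 'contact'; python3 go.py .5909 .046 .262
python3 - <<'E'
from fit import *
c=r.read_camera("wrist"); p=(.563,.0432,.1011)
for k in P: print(k,proj(c,world(p,P[k])).round(1),near(c,k,proj(c,world(p,P[k])),25))
u,v=proj(c,world(p,(.028,0,.204))).astype(int); print(u,v)
cv2.imwrite("pics/w2.png",cv2.resize(c["pixels"][0:280,100:480],(760,560)))
E
```

```text
tool_pos: [0.5095, 0.0754, 0.1889]
contact_force: [-4.5, 0.3, 12.3]
contact_force: [1.1, 0.6, 0.2]
t 6.6 pos [0.5093 0.0754 0.2392] F [1.14 0.57 0.22] w -0.0003
shift mm [ 78.1  37.7 -22.9]
turn [0.    0.    0.003]
y [248.5 209.2] (array([250.44850065, 208.24119948]), np.int32(767), array([234, 193,  33,  30], dtype=int32))
g [356.  209.5] (array([355.21604278, 208.33582888]), np.int32(935), array([337, 192,  37,  33], dtype=int32))
p [146.5  85.4] (array([151.32600733,  87.2963703 ]), np.int32(3003), array([121,  56,  62,  63], dtype=int32))
323 88
```

View pics/w2.png

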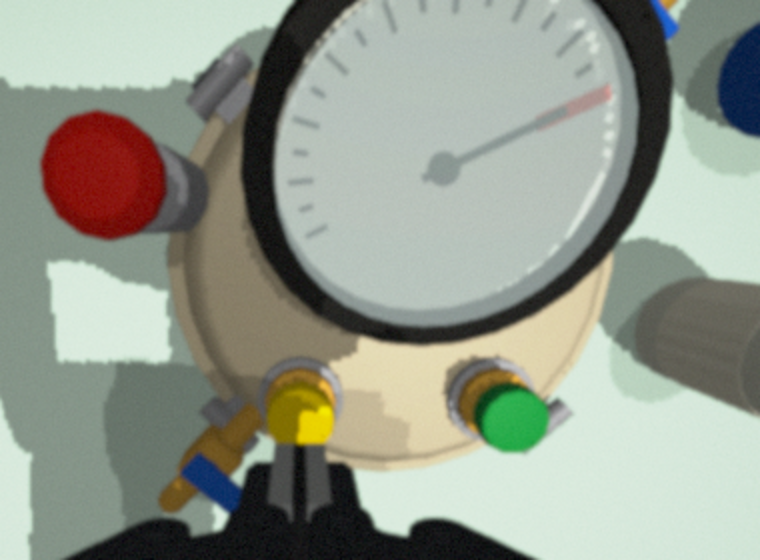

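The needle now lies on the red mark (crop, about (600,95)) and yellow is back up. Next is the glass.

```bash
python3 -m creep '[[0,0,0,-26,0,0,0],[0,30,15,-26,0,0,0],[0,60,30,-26,0,0,0],[0,78,38,-26,0,0,0],[0,78,38,-26,0,0,0]]' |grep -E 'contact'; python3 go.py .5909 .046 .235;  python3 -m creep '[[0,0,0,6,0,0,0],[0,0,0,12,0,0,0],[0,0,0,18,0,0,0],[0,0,0,24,0,0,0],[0,0,0,26,0,0,0]]'; python3 go.py .5909 .046 .235
```

```text
contact_force: [0.1, 0.1, 0.8]
t 7.28 pos [0.5916 0.0453 0.2641] F [0.14 0.07 0.83] w -0.0001
shift mm [-0.6 -0.8 29.1]
turn [0.    0.    0.002]
time_s: 7.9
tool_pos: [0.5908, 0.0457, 0.2375]
tool_rot: [-0.0, 0.999, 0.052, -0.0]
contact_force: [0.0, -0.2, 0.4]
grip_width: 0.0001
gripper_force: 0.0
t 7.9 pos [0.5908 0.0457 0.2375] F [ 0.05 -0.19  0.36] w 0.0001
shift mm [ 0.2 -0.2  2.5]
turn [-0.     0.001  0.003]
```

```bash
python3 -m creep '[[0,0,0,1,0,0,0],[0,0,0,2,0,0,0],[0,0,0,3,0,0,0],[0,0,0,4,0,0,0],[0,0,0,4,0,0,0]]'|grep -E 'pos|cont'
```

```text
tool_pos: [0.591, 0.0457, 0.2339]
contact_force: [0.8, 0.1, -0.4]
```

```bash
python3 -m creep '[[0,0,0,0.5,0,0,0],[0,0,0,1,0,0,0],[0,0,0,1.5,0,0,0],[0,0,0,2,0,0,0],[0,0,0,2,0,0,0]]'|grep -E 'pos|cont'
```

```text
tool_pos: [0.591, 0.0457, 0.2322]
contact_force: [0.9, -0.0, 3.0]
```

```bash
python3 -m creep '[[0,0,0,0.5,0,0,0],[0,0,0,0.8,0,0,0],[0,0,0,0.8,0,0,0],[0,0,0,0.8,0,0,0],[0,0,0,0.8,0,0,0]]'|grep -E 'pos|cont'; python3 -m creep '[[0,0,0,-5,0,0,0],[0,0,0,-15,0,0,0],[0,0,0,-31,0,0,0],[0,0,0,-33,0,0,0],[0,0,0,-33,0,0,0]]'|grep -E 'pos|cont'; python3 go.py .5174 .0005 .264
```

```text
tool_pos: [0.591, 0.0457, 0.2313]
contact_force: [0.6, 0.4, 3.9]
tool_pos: [0.591, 0.0457, 0.2644]
contact_force: [-1.0, 0.3, -0.0]
t 10.4 pos [0.591  0.0457 0.2644] F [-0.97  0.28 -0.03] w 0.0002
shift mm [-77.9  37.3   0.3]
turn [ 0.    -0.     0.003]
```

```bash
python3 -m creep '[[0,-30,14,0,0,0,0],[0,-60,28,0,0,0,0],[0,-78,37,0,0,0,0],[0,-78,37,0,0,0,0],[0,-78,37,0,0,0,0]]' |grep -E 'pos|cont'
python3 - <<'E'
from fit import *
c=r.read_camera("side"); p=(.563,.0432,.1011)
for k in P: print(k,proj(c,world(p,P[k])).round(1),near(c,k,proj(c,world(p,P[k])),25))
E
python3 -m creep '[[0,0,0,20,0,0,0],[0,0,0,40,0,0,0],[0,0,0,58,0,0,0],[0,0,0,62,0,0,0],[0,0,0,62,0,0,0]]' |grep -E 'cont';python3 go.py .5174 .0005 .195
```

```text
tool_pos: [0.5176, 0.001, 0.264]
contact_force: [0.2, -0.9, 1.2]
y [281.2 205.7] (array([281.80519481, 205.46753247]), np.int32(77), array([276, 201,  11,  10], dtype=int32))
g [279.8 179.2] (array([279.78205128, 179.98717949]), np.int32(78), array([275, 176,  10,  10], dtype=int32))
p [243.2 210.7] (array([243.34437086, 211.90066225]), np.int32(151), array([236, 206,  15,  13], dtype=int32))
contact_force: [-0.3, 0.7, 0.3]
t 11.7 pos [0.5172 0.0008 0.2021] F [-0.26  0.69  0.26] w -0.0001
shift mm [0.1 0.3 7.1]
turn [0.    0.    0.003]
```

The meter hasn't moved and the arm is centred over green, so I'll press it.

```bash
python3 -m creep '[[0,0,0,3,0,0,0],[0,0,0,6,0,0,0],[0,0,0,8,0,0,0],[0,0,0,10,0,0,0],[0,0,0,11,0,0,0]]' |grep -E 'pos|cont';python3 -m creep '[[0,0,0,0.5,0,0,0],[0,0,0,1,0,0,0],[0,0,0,1.5,0,0,0],[0,0,0,2,0,0,0],[0,0,0,2,0,0,0]]' |grep -E 'pos|cont'
```

```text
tool_pos: [0.5173, 0.0008, 0.1914]
contact_force: [-0.9, -0.5, 3.6]
tool_pos: [0.5173, 0.0008, 0.1892]
contact_force: [-0.3, -0.2, 3.4]
```

```bash
python3 -m creep '[[0,0,0,0.4,0,0,0],[0,0,0,0.8,0,0,0],[0,0,0,1.2,0,0,0],[0,0,0,1.2,0,0,0],[0,0,0,1.2,0,0,0]]' |grep -E 'pos|cont'
```

```text
tool_pos: [0.5173, 0.0008, 0.1889]
contact_force: [-3.4, -0.4, 12.3]
```

At the stop, 12 N. Releasing and going back over the glass.

```bash
python3 -m creep '[[0,0,0,-3,0,0,0],[0,0,0,-10,0,0,0],[0,0,0,-25,0,0,0],[0,0,0,-50,0,0,0],[0,0,0,-76,0,0,0]]'|grep -E 'cont'; python3 go.py .591 .0457 .264
python3 - <<'E'
from fit import *
c=r.read_camera("wrist")
cv2.imwrite("pics/w3.png",cv2.resize(c["pixels"],(640,480)))
E
```

```text
contact_force: [0.7, -0.3, 0.5]
t 14.2 pos [0.5171 0.0008 0.2654] F [ 0.75 -0.25  0.5 ] w 0.0002
shift mm [ 78.2 -37.    1.4]
turn [-0.     0.     0.003]
```

View pics/w3.png

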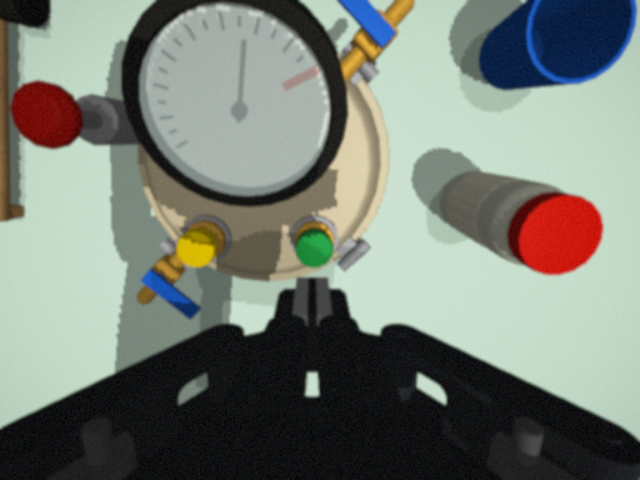

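The needle has turned about 0.9 rad past the red mark, to (243,40), and both buttons are up. Now the second tap.

```bash
python3 -m creep '[[0,30,-14,0,0,0,0],[0,60,-28,0,0,0,0],[0,78,-37,0,0,0,0],[0,78,-37,0,0,0,0],[0,78,-37,10,0,0,0]]' |grep -E 'pos|cont';python3 -m creep '[[0,0,0,8,0,0,0],[0,0,0,14,0,0,0],[0,0,0,18,0,0,0],[0,0,0,20,0,0,0],[0,0,0,20,0,0,0]]' |grep -E 'pos|cont'; python3 go.py .591 .0457 .2313
```

```text
tool_pos: [0.5908, 0.0455, 0.2546]
contact_force: [-0.3, -0.1, -0.9]
tool_pos: [0.591, 0.0457, 0.234]
contact_force: [0.4, 0.6, 0.9]
t 15.5 pos [0.591  0.0457 0.234 ] F [0.37 0.61 0.87] w -0.0
shift mm [ 0.  -0.   2.7]
turn [-0.     0.     0.003]
```

```bash
python3 -m creep '[[0,0,0,1,0,0,0],[0,0,0,2,0,0,0],[0,0,0,2.5,0,0,0],[0,0,0,3,0,0,0],[0,0,0,3,0,0,0]]' |grep -E 'pos|cont'; python3 -m creep '[[0,0,0,-5,0,0,0],[0,0,0,-15,0,0,0],[0,0,0,-31,0,0,0],[0,0,0,-50,0,0,0],[0,0,0,-70,0,0,0]]'|grep -E 'pos|cont'; python3 -m creep '[[0,0,0,-20,0,0,0],[0,0,0,-20,0,0,0],[0,0,0,-20,0,0,0],[0,0,0,-20,0,0,0],[0,0,0,-20,0,0,0]]'|grep -E 'pos|cont'
python3 - <<'E'
from fit import *
a=r.read_camera("wrist")["pixels"]; b=r.read_camera("side")["pixels"]
cv2.imwrite("pics/w4.png",cv2.resize(np.hstack([a,cv2.resize(b[120:312,150:406],(512,384))]),(800,300)))
c=r.read_camera("side"); p=(.563,.0432,.1011)
for k in P: print(k,near(c,k,proj(c,world(p,P[k])),25))
E
```

```text
tool_pos: [0.5911, 0.0457, 0.2313]
contact_force: [1.8, 0.3, 4.4]
tool_pos: [0.591, 0.0457, 0.3028]
contact_force: [-0.8, -0.9, 0.5]
tool_pos: [0.5909, 0.0457, 0.3204]
contact_force: [0.2, 1.2, 0.1]
y None
g (array([279.77922078, 179.92207792]), np.int32(77), array([275, 176,  10,   9], dtype=int32))
p (array([243.38216561, 211.61146497]), np.int32(157), array([236, 205,  15,  14], dtype=int32))
```

View pics/w4.png

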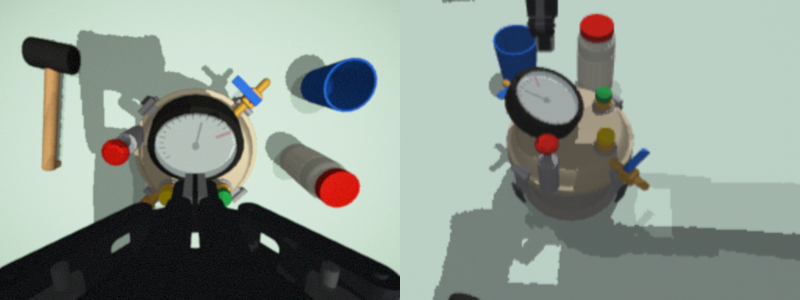

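The needle sits at the reading, the meter and its neighbours haven't moved, yellow is only in shadow, and the tool is clear. I'll hand it in.

```bash
python3 -c "
from workcell import r
print(r.sign_off())"
```

```text
the job is handed in; nothing more can be done
None
```

I pressed yellow home (12 N), tapped the glass (4 N), pressed green home (12 N) and tapped again (4 N); the needle went to the red mark, then on to about the reading, nothing else was disturbed, and the job is handed in at about 18 s.

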